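# Lock the bayonet lid on the wine filter

### The job

Close the wine filter: set the lid that has two side lugs into the mouth of the filter housing with its lugs in the two gaps of the rim, push it down against the spring, turn it a quarter turn clockwise (seen from above) and let it rise into its seat, so that it stays locked, level and let go. Leave the larger round lid without lugs where it is.

Things in the scene. Friction and masses are not known exactly. Their poses are not given: they have to be found in the camera images.
- lid: Bayonet lid, 0.2-0.4 kg: steel disc 64 mm wide, 18 thick, with two lugs along its +x and -x, 12 wide, 8 thick (flush with the underside), 94 mm tip to tip. Black bar handle along its x (in line with the lugs), 60 long, 16 wide, 40 to 68 mm above the underside. Origin: centre of underside, z up. Starts upright on the bench, bar within 0.5 rad of world x. Either way round fits.
- housing: Filter housing, fixed: steel pot 116 mm wide, 90 high, on a dark foot 136 wide. Its top 8 mm is an inward rim round a 74 mm mouth, broken by two gaps along its +x and -x, 31 mm wide or more (lugs may be 10 degrees off). Seats for the lugs lie under the rim along its +y and -y. Origin: centre of underside, z up; yaw within 0.5 rad of world. The canister of like size has no gaps, no foot.
- plate_top (a point): Centre of the white spring plate in the mouth, 84 mm over the housing's origin when free. Yields 24 mm: 5 N at first, 12 N at 14 mm, 17 N at the end. With the lid's underside 70 mm or less over the housing's origin (66 is good) the lugs clear the rim and turn, clockwise only; 90 degrees (10 either way, then a stop) brings them under the seats; let up, the lid rises to 74 mm and is locked.
- plain_lid: The other lid, loose, to be left alone: round steel disc 100 mm wide, 14 thick, no lugs, same bar handle (60 x 16 mm, 40 to 68 mm high, along its x). Origin: centre of underside. Upright on the bench; the two lids swap places from run to run, as do housing and canister.
There are look-alikes about, which are no part of the job. Leave any green look-alike of the lid alone. What is shaped like the housing but red is not meant.

How it is judged:
On the way:
1. the lid is in the mouth and pushed down against the spring until its lugs are under the rim (underside at most 71 mm above the housing's origin) (z of lid in the frame of housing below 0.071 m and horizontal distance between lid and housing below 0.012 m and angle between lid's own z axis and vertical below 0.2 rad), for 0.05 s.
At the end, for the whole second after the job is handed in: The lid stands at rest, level within 0.08 rad, within 10 mm of the housing's axis, its lugs within 0.3 rad of the housing's y axis (a quarter turn from the gaps), lifted by the spring into its seats: underside 72.2 to 77 mm above the housing's origin (z of lid in the frame of housing between 0.0722 and 0.077 m and horizontal distance between lid and housing below 0.01 m and angle between the x axis of lid and the y axis of housing, either way round below 0.3 rad and angle between lid's own z axis and vertical below 0.08 rad and linear speed of lid below 0.02 m/s); the robot touches nothing.
It fails at once if the plain lid is shifted by more than 30 mm (distance of plain_lid from where it was at the start of the episode above 0.03 m).
It also fails if it takes over 42 s, if anything falls off the work surface, if the arm or the gripper's body presses on something with over 40 N, if the wrist force passes 120 N, or if a joint passes its speed limit or range.

### The arm

A 6-joint arm with a two-finger parallel gripper is mounted at the origin on the work surface. World frame = base frame: x ahead of the robot, y to its left, z up, the work surface at z = 0. Lengths are in m, angles in rad, forces in N, time in s.
With the tool pointing down it reaches from about 0.375 to 0.9 m from the base axis. Payload 3.1 kg.
Tool frame: the origin (TCP) lies midway between the tips of the shut fingers; the grasp point (between the pads) lies 19 mm behind it; x points along the fingers, y is the direction in which the jaws open and shut, and the axes are right-handed (so a half turn about x gives the same grasp; the last joint's range is limited). The gripper opens to 87 mm and grips with 3 to 60 N. Pads are 19 mm wide; open, the fingers measure 117 mm over their backs; the gripper's body (75 mm by 190 mm) begins 51 mm behind the grasp point.
Start: joints at [-1.438, 0.527, 1.433, -0, 1.181, -0.178], TCP at [0.191, -0.595, 0.223] pointing down, gripper open.
Joint ranges: [-3.08, 3.08], [-0.75, 2.2], [0.22, 2.44], [-1.43, 4.57], [0, 2.65], [-2.85, 2.85]. Speed limits (rad/s): [2.79, 2.79, 3.14, 3.14, 3.14, 3.14].

### API

Orientations are given as a unit quaternion [x, y, z, w].
In Python, from rig import get_obs, imaging, robot gives the robot as it stands.
- The arm moves only by the shell command python3 -m inch 'ROWS' [FORCE]. ROWS is JSON, a list of rows, each a list of 3 entries, a list of its own where there are three numbers: the finger opening in mm, from 0 to 87, then the shift along the tool's x, y, z in mm, then the turn, a rotation vector about the tool's x, y, z in degrees. In form: [[grip, [dx, dy, dz], [wx, wy, wz]], ...]. A call has 1 to 12 rows; each row shifts and turns the pose as measured when the row begins, along the tool's axes as they then stand; what a row does not reach is not made up. A row lasts 1/8 s, in which the tool goes at most 62.5 mm and 10.7 degrees, less where a joint would pass 70% of its speed; a pose out of reach is approached as far as the arm can. A call with a gripper value outside its range is refused whole. The fingers move at their own pace and stop on an object; FORCE is the grip in N (left out, the last holds). Time passes only in rows, so rows that do not move let the fingers close. It gives the time, the measured TCP pose, the force and the opening at its end, in the units of the state.
- get_obs(): the state, without advancing time (a new reading comes with each control period).
- imaging.camera(name): name is "scene" or "side" or "wrist"; returns the picture (420x560x3 uint8, red, green, blue); there is no depth.
- imaging.camera_params(name): a dict with "camera_matrix" (3x3 intrinsics, pixels), "k1" (the pictures are not rectified: a ray, as slopes to the right and down, at radius r is drawn at 1 + k1 r^2 times it, then the intrinsics apply), "xyz" and "rotation" of the camera in the world. Camera axes: x right, y down, z forward; pixel columns grow to the right and rows downward; lengths in m; the calibration is good to about 2 mm. A picture is of the moment at which its call begins: read the wrist's pose just before it. camera_params takes no time and is no camera call; for the wrist camera it gives the pose at the moment of the call.
- robot.hand_in(): hands the job in, once; it reports no verdict.
Trained networks look in the newest picture that a camera, given by its name, has taken for a name from the list of things; names that differ only in an ending like _2 or _b are one class to them, and where a whole thing is asked for, a point or a joint stands for the part that bears it (a point fixed in the world has none). Each returns a list of dicts, best first, with "confidence" (0 to 1); they miss things now and then, are a little off and sometimes report something else, mostly with a low value. They report only what shows in the picture. A call takes as long as a camera call. They do not tell look-alikes from the thing itself.
- imaging.cut_out(camera, target): "pixels" (420x560 bool, what is visible of it) and "box" ([centre column, centre row, width, height] in pixels, round what is visible of it).
- imaging.tip_of(camera, target): "pixel" ([column, row] in pixels: a listed point, or the origin of a listed thing).
The state is a dict: "time": time; "q": joint angles; "joint_velocities": joint speeds; "joint_torque": joint torques, N m; "position": TCP position; "tool_rot": TCP orientation; "ft_force": force on the tool from outside, world axes, zero at the start; "moment": the same for the moment, N m; "grip_width": finger opening in m.
Only numpy, scipy, OpenCV 4.12 (cv2) and the standard library are available. Lean on these libraries where they do the work, as an engineer would, in place of code of your own. Each camera call takes 0.05 s, during which the arm holds its last target. There are 200 camera calls.

## Working session

There is one attempt and no reset: what is moved stays moved. The work goes in short steps, Python scripts to look and compute and a shell command to move; the robot and the scene stay as the last step left them, time stands still between calls to the robot, and variables do not carry over. Pictures are saved under pics/ and viewed, about 8 in all and at most 12, crops included, and the job is handed in when it is done.

```bash
ls; mkdir -p pics
python3 - <<'E'
from rig import get_obs, imaging, robot
import cv2,numpy as np
o=get_obs();print(o)
for c in("scene","side"):
    im=imaging.camera(c);cv2.imwrite(f"pics/{c}0.png",im[:,:,::-1])
    p=imaging.camera_params(c);print(c,p)
    for t in("lid","housing","plain_lid","plate_top"):
        for d in imaging.tip_of(c,t):print(t,'tip',np.round(d["pixel"]),round(d["confidence"],2))
        for d in imaging.cut_out(c,t):print(t,'box',np.round(d["box"]),round(d["confidence"],2))
E
```

```text
pics
{'time': 0.0, 'q': array([-1.43849515e+00,  5.28531367e-01,  1.43392219e+00, -1.10300513e-05,
        1.18139542e+00, -1.78535049e-01]), 'joint_velocities': array([ 8.03439940e-04,  6.25061342e-04,  4.16752378e-04,  1.68579016e-04,
       -1.67950179e-05,  7.27149900e-05]), 'joint_torque': array([-2.90528851e-04, -4.40041351e+01, -1.76591778e+01,  6.31905673e-02,
        5.82204515e-02, -1.74255647e-04]), 'position': array([ 0.19106316, -0.59429359,  0.22152527]), 'tool_rot': array([ 0.69859811,  0.11025431, -0.69856844,  0.10865911]), 'ft_force': array([ 0.79270615, -0.05527801, -0.21906204]), 'moment': array([-0.04631334,  0.03893373, -0.00239226]), 'grip_width': 0.08675828956653951}
scene {'camera_matrix': array([[392.98009609,   0.        , 283.04832785],
       [  0.        , 392.98009609, 208.91678639],
       [  0.        ,   0.        ,   1.        ]]), 'k1': -0.10818690927371365, 'xyz': array([0.79918127, 0.50814943, 0.88089314]), 'rotation': array([ 0.26791942,  0.9179949 , -0.278706  , -0.0884732 ])}
lid tip [309. 180.] 0.7
lid tip [276. 213.] 0.6
lid box [277. 209.  
[... 502 characters left out ...]
15200341, 203.28421097],
       [  0.        ,   0.        ,   1.        ]]), 'k1': -0.19662735448739438, 'xyz': array([0.24034059, 0.72955571, 0.77124378]), 'rotation': array([-0.16460623,  0.90180182, -0.39219632,  0.07642201])}
lid tip [374. 232.] 0.84
lid tip [298. 228.] 0.83
lid box [298. 221.  44.  40.] 0.97
lid box [372. 224.  30.  46.] 0.64
housing tip [236. 286.] 0.74
housing tip [199. 389.] 0.73
housing box [236. 275.  77.  85.] 0.87
housing box [199. 374.  91.  92.] 0.63
plain_lid tip [237. 213.] 0.9
plain_lid box [234. 209.  41.  44.] 0.9
plate_top tip [193. 362.] 0.92
plate_top tip [232. 255.] 0.68
plate_top box [194. 365.  33.  28.] 0.84
plate_top box [235. 259.  27.  27.] 0.62
```

```bash
python3 - <<'E'
import cv2,numpy as np
a=cv2.imread("pics/scene0.png")[130:400,190:430];b=cv2.imread("pics/side0.png")[170:420,140:420]
a=cv2.resize(a,None,fx=1.6,fy=1.6,interpolation=3);b=cv2.resize(b,None,fx=1.43,fy=1.43,interpolation=3)
h=max(a.shape[0],b.shape[0]);f=lambda i:cv2.copyMakeBorder(i,0,h-i.shape[0],0,0,0)
r=np.hstack([f(a),f(b)]);print(r.shape);cv2.imwrite("pics/m0.png",r)
E
cat > h.py <<'E'
from rig import get_obs, imaging, robot
import cv2,numpy as np
from scipy.spatial.transform import Rotation as R
from scipy.optimize import least_squares
def ray(p,px):
    K=p["camera_matrix"];u,v=(px[0]-K[0,2])/K[0,0],(px[1]-K[1,2])/K[1,1]
    s=np.array([u,v]);x=s.copy()
    for _ in range(30):x=s/(1+p["k1"]*(x@x))
    return rot(p)@np.array([x[0],x[1],1.])
def rot(p):
    r=np.asarray(p["rotation"]);return r if r.shape==(3,3) else R.from_quat(r).as_matrix()
def onz(p,px,z):
    d=ray(p,px);return p["xyz"]+d*(z-p["xyz"][2])/d[2]
def proj(p,X):
    c=(np.atleast_2d(X)-p["xyz"])@rot(p);x=c[:,:2]/c[:,2:];x=x*(1+p["k1"]*(x**2).sum(1,keepdims=True))
    K=p["camera_matrix"];return x*K[0,0]+K[:2,2]
def tri(ps,pxs):
    A=[];b=[]
    for p,x in zip(ps,pxs):
        d=ray(p,x);d/=np.linalg.norm(d);M=np.eye(3)-np.outer(d,d);A.append(M);b.append(M@p["xyz"])
    return np.linalg.lstsq(np.vstack(A),np.hstack(b),rcond=None)[0]
E
python3 - <<'E'
from h import *
s,t=[imaging.camera_params(c) for c in("scene","side")]
for n,a,b,z in[("A",(309,180),(374,232),0),("B",(276,213),(298,228),0),("H1",(298,283),(236,286),0),("H2",(367,344),(199,389),0),("plain",(235,241),(237,213),0),("P1",(301,264),(232,255),.084),("P2",(372,333),(193,362),.084)]:
    print(n,onz(s,a,z).round(3),onz(t,b,z).round(3),tri((s,t),(a,b)).round(3))
E
```

```text
(432, 784, 3)
A [ 0.351 -0.029  0.   ] [ 0.344 -0.024  0.   ] [ 0.346 -0.036 -0.012]
B [0.491 0.016 0.   ] [0.495 0.019 0.   ] [0.494 0.02  0.004]
H1 [0.554 0.215 0.   ] [0.552 0.202 0.   ] [0.552 0.211 0.003]
H2 [0.506 0.421 0.   ] [0.519 0.417 0.   ] [0.513 0.424 0.018]
plain [0.626 0.032 0.   ] [0.633 0.022 0.   ] [0.627 0.036 0.012]
P1 [0.546 0.209 0.084] [0.553 0.199 0.084] [0.549 0.211 0.096]
P2 [0.511 0.417 0.084] [0.518 0.414 0.084] [0.514 0.418 0.092]
```

View pics/m0.png

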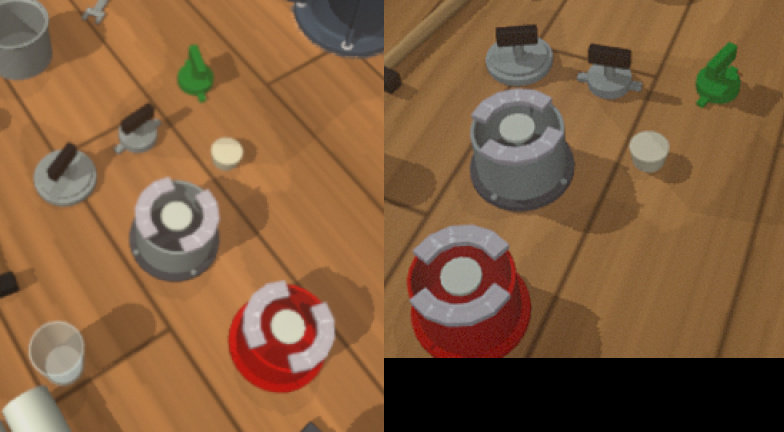

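The scene shows the grey lid with two lugs at scene px (276,213), a green look-alike at (313,176), and the plain lid at (235,241). The grey housing with gaps and a foot is at (298,283), the red look-alike at (367,344), and the canister at about (205,155). I choose the lid at (276,213) and the housing at (298,283). Next come a close crop and the first move numbers.

```bash
cat >> h.py <<'E'
def tool(yaw):  # tool x down, jaw axis y at world heading yaw
    x=np.array([0,0,-1.]);y=np.array([np.cos(yaw),np.sin(yaw),0]);return R.from_matrix(np.c_[x,y,np.cross(x,y)])
def go(P,yaw=None):
    o=get_obs();r=R.from_quat(o["tool_rot"]);t=r if yaw is None else tool(yaw)
    print("TCP",o["position"].round(4),"shift mm",(r.inv().apply(np.array(P)-o["position"])*1e3).round(1),"turn deg",np.degrees((r.inv()*t).as_rotvec()).round(2),"t",o["time"],"F",o["ft_force"].round(1),"w",round(o["grip_width"]*1e3,1))
E
python3 - <<'E'
from h import *
t=imaging.camera_params("side")
a=onz(t,(283,206),.054);b=onz(t,(313,212),.054);print(a,b)
y=get_obs();print(R.from_quat(y["tool_rot"]).as_matrix().round(2))
w=imaging.camera_params("wrist");print(w["xyz"],rot(w).round(2),w["camera_matrix"][0,0],w["k1"])
for h in(1.57,-1.57):go([.49,.0,.26],h)
a=cv2.imread("pics/scene0.png");b=cv2.resize(cv2.imread("pics/side0.png")[185:255,255:355],None,fx=4,fy=4,interpolation=2)
c=np.zeros((700,560,3),np.uint8);c[:420]=a;c[420:,:400]=b;cv2.imwrite("pics/m1.png",cv2.resize(c,(480,600)))
E
```

```text
[0.52680952 0.02118636 0.054     ] [0.4646411  0.01667021 0.054     ]
[[ 0.    0.31 -0.95]
 [-0.   -0.95 -0.31]
 [-1.    0.   -0.  ]]
[ 0.25694351 -0.57504616  0.38584431] [[ 0.31 -0.92 -0.24]
 [-0.95 -0.3  -0.08]
 [ 0.    0.25 -0.97]] 346.8671363346764 -0.0232186877994316
TCP [ 0.1912 -0.595   0.2226] shift mm [ -37.4 -475.1 -466.5] turn deg [-162.15    0.     -0.  ] t 0.9 F [-0.1  0.2  0.5] w 87.0
TCP [ 0.1912 -0.595   0.2226] shift mm [ -37.4 -475.1 -466.5] turn deg [17.76 -0.   -0.  ] t 0.9 F [-0.1  0.2  0.5] w 87.0
```

View pics/m1.png

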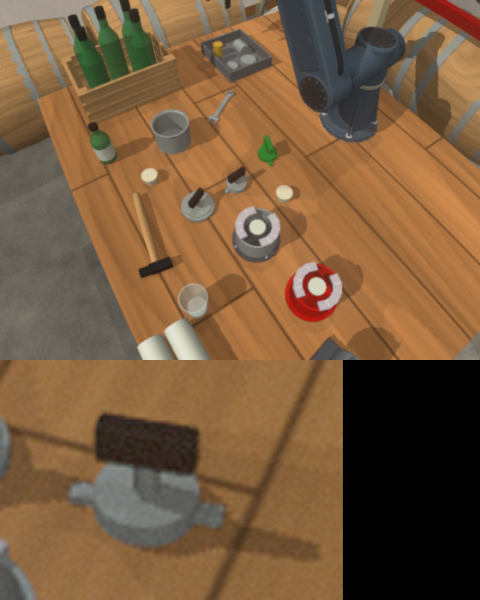

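The lower crop confirms a grey disc with two lugs and a black bar in line with them, at a yaw of about 4°. I'll now swing over and turn the jaws toward world +y, which keeps joint 6 in range for the later clockwise turn.

```bash
python3 -m inch '[[87,[-4,-46,-41],[0,0,0]],[87,[-4,-46,-41],[0,0,0]],[87,[-4,-46,-41],[0,0,0]],[87,[-4,-46,-41],[0,0,0]],[87,[-4,-46,-41],[0,0,0]],[87,[-4,-46,-41],[0,0,0]],[87,[-4,-46,-41],[0,0,0]],[87,[-4,-46,-41],[0,0,0]],[87,[-4,-46,-41],[0,0,0]],[87,[-4,-46,-41],[0,0,0]],[87,[-4,-46,-41],[0,0,0]],[87,[-4,-46,-41],[0,0,0]]]' | tail -3
python3 -m inch '[[87,[0,0,0],[-10.5,0,0]],[87,[0,0,0],[-10.5,0,0]],[87,[0,0,0],[-10.5,0,0]],[87,[0,0,0],[-10.5,0,0]],[87,[0,0,0],[-10.5,0,0]],[87,[0,0,0],[-10.5,0,0]],[87,[0,0,0],[-10.5,0,0]],[87,[0,0,0],[-10.5,0,0]],[87,[0,0,0],[-10.5,0,0]],[87,[0,0,0],[-10.5,0,0]],[87,[0,0,0],[-10.5,0,0]],[87,[0,0,0],[-10.5,0,0]]]' | tail -3
python3 - <<'E'
from h import *
go([.49,.1,.26],1.63)
print(get_obs()["q"].round(2))
E
```

```text
tool_rot: [0.703, 0.101, -0.696, 0.11]
ft_force: [0.5, -0.6, -1.3]
grip_width: 0.0869
tool_rot: [0.204, 0.67, -0.207, 0.683]
ft_force: [-0.3, 0.2, -0.1]
grip_width: 0.087
TCP [0.5004 0.0907 0.273 ] shift mm [ 12.7   1.9 -14.1] turn deg [-37.18   1.13   0.27] t 3.9 F [-0.3  0.2 -0.1] w 87.0
[-0.04  0.3   1.67 -0.01  1.15 -1.01]
```

```bash
python3 -m inch '[[87,[0,0,0],[-10,0,0]],[87,[0,0,0],[-10,0,0]],[87,[0,0,0],[-10,0,0]],[87,[0,0,0],[-7.5,0,0]],[87,[0,0,0],[0,1,0]]]' | tail -3
python3 - <<'E'
from h import *
p=imaging.camera_params("wrist");im=imaging.camera("wrist");go([.49,.1,.26],1.63)
np.savez("w1.npz",im=im,xyz=p["xyz"],rotation=p["rotation"],camera_matrix=p["camera_matrix"],k1=p["k1"])
cv2.imwrite("pics/w1.png",im[:,:,::-1])
for t in("lid","housing","plate_top"):
    for d in imaging.tip_of("wrist",t):print(t,np.round(d["pixel"],1),round(d["confidence"],2),onz(p,d["pixel"],.084*(t=="plate_top")).round(4))
print(proj(p,[[.494,.02,0],[.552,.208,.09]]))
E
```

```text
tool_rot: [-0.034, 0.707, 0.026, 0.706]
ft_force: [0.1, -1.2, -0.0]
grip_width: 0.0867
TCP [0.5008 0.0907 0.2738] shift mm [ 13.6  10.3 -10. ] turn deg [ 1.49 -0.01  0.64] t 4.575 F [ 0.9  0.3 -0.6] w 87.3
lid [193.2  39.3] 0.91 [ 0.3496 -0.0253  0.    ]
lid [222.5 163.4] 0.66 [0.4912 0.0158 0.    ]
housing [366.3 219.6] 0.98 [0.5482 0.207  0.    ]
housing [527.  210.6] 0.87 [0.5175 0.4151 0.    ]
plate_top [385.3 243.3] 0.69 [0.5504 0.2081 0.084 ]
[[225.73177992 165.89424841]
 [386.61808086 246.67144636]]
```

View pics/w1.png

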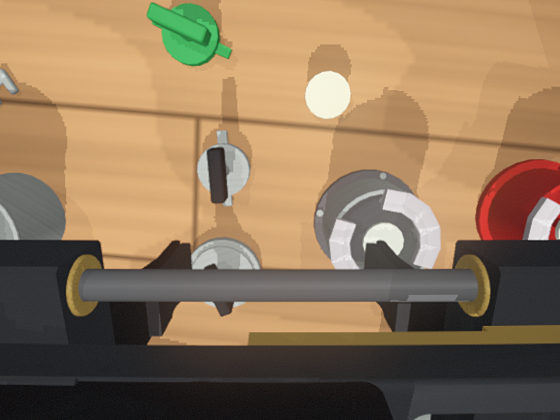

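The wrist view shows the green look-alike at (190,33), the lid at (222,165) with its bar from (214,150) to (222,202), the grey housing at (385,235), and the red one at the right. I'll rectify the bar-top and rim-top planes from all the cameras to get the yaws.

```bash
cat >> h.py <<'E'
def rect(p,im,c,z,half=.07,n=280):  # top-down: right=+x, up=+y
    g=np.linspace(-half,half,n);X,Y=np.meshgrid(c[0]+g,c[1]-g)
    m=proj(p,np.c_[X.ravel(),Y.ravel(),np.full(X.size,z)]).astype(np.float32).reshape(n,n,2)
    return cv2.remap(im,m[:,:,0],m[:,:,1],1)
E
python3 - <<'E'
from h import *
W=dict(np.load("w1.npz"));ims=[(imaging.camera_params(c),cv2.imread(f"pics/{c}0.png")) for c in("scene","side")]+[(W,W["im"][:,:,::-1].copy())]
L=np.array([.494,.018]);H=np.array([.552,.207]);rows=[]
g=np.linspace(-.07,.07,280);X,Y=np.meshgrid(g,-g)
for c,z in((L,.068),(H,.09)):
    r=[]
    for p,im in ims:
        q=rect(p,im,c,z);hsv=cv2.cvtColor(q,40);rr=np.hypot(X,Y)
        if z<.08:
            m=(hsv[:,:,2]<75)&(rr<.055)
            n,lab,st,ce=cv2.connectedComponentsWithStats(m.astype(np.uint8));k=1+st[1:,4].argmax();m=lab==k
            (cx,cy),(w,h),a=cv2.minAreaRect(np.argwhere(m)[:,::-1].astype(np.float32))
            mu=np.cov(X[m],Y[m]);ev,V=np.linalg.eigh(mu)
            print("bar",(c+[X[m].mean(),Y[m].mean()]).round(4),"yaw",np.degrees(np.arctan(V[1,1]/V[0,1])).round(1),"rect",w/2,h/2,a)
        else:
            m=(hsv[:,:,1]<60)&(hsv[:,:,2]>165)
            print("white",m.sum());q[m]=q[m]//2+np.array([127,0,0],np.uint8)
        r.append(q)
    rows.append(np.hstack(r))
cv2.imwrite("pics/r1.png",cv2.resize(np.vstack(rows),(800,533)))
E
```

```text
bar [0.501  0.0304] yaw 12.2 rect 25.950302124023438 64.47645568847656 79.77783203125
bar [0.4917 0.0336] yaw 0.1 rect 40.163665771484375 61.37687301635742 81.8698959350586
bar [0.494  0.0215] yaw 6.3 rect 18.121381759643555 58.715904235839844 82.4605484008789
white 22357
white 6359
white 18496
```

View pics/r1.png

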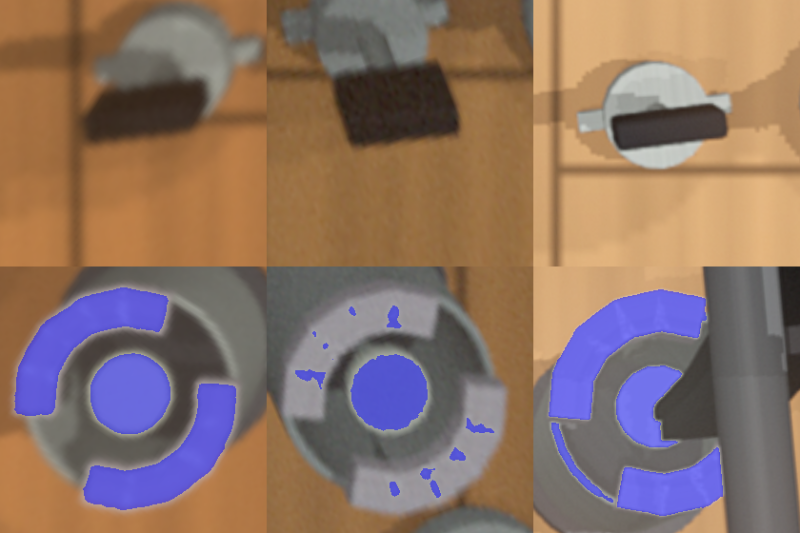

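Rim ends in the scene tile suggest the gap directions are about 37°, which is more than the stated 0.5 rad limit. I'll measure this numerically and cross-check it against the foot bolts.

Run:
```python
from h import *
W=dict(np.load("w1.npz"));ims=[(imaging.camera_params(c),cv2.imread(f"pics/{c}0.png")) for c in("scene","side")]+[(W,W["im"][:,:,::-1].copy())]
g=np.linspace(-.08,.08,320);X,Y=np.meshgrid(g,-g);C=np.array([.552,.207]);T=[]
for i,(p,im) in enumerate(ims):
    q=rect(p,im,C,.09,.08,320);hsv=cv2.cvtColor(q,40).astype(int);V=hsv[:,:,2];th=(150,118,165)[i]
    m=(hsv[:,:,1]<75)&(V>th)
    # fit centre: maximise whites in annulus 38-57
    f=lambda c:(m&(np.hypot(X-c[0],Y-c[1])>.038)&(np.hypot(X-c[0],Y-c[1])<.057)).sum()
    c=max(((a,b) for a in np.arange(-.012,.0121,.001) for b in np.arange(-.012,.0121,.001)),key=f)
    pm=m&(np.hypot(X-c[0],Y-c[1])<.025);pl=np.array([X[pm].mean(),Y[pm].mean()])
    for lo,hi in((.039,.043),(.046,.054)):
        rr=np.hypot(X-c[0],Y-c[1]);A=np.degrees(np.arctan2(Y-c[1],X-c[0]));a=(rr>lo)&(rr<hi)
        bins=np.arange(-180,181,3);h=np.histogram(A[a&m],bins)[0]/np.maximum(np.histogram(A[a],bins)[0],1)
        e=np.flatnonzero(np.diff((h>.5).astype(int)));print(i,C+c,lo,"edges",bins[e+1])
    print("plate circle on z.09",C+pl)
    T.append(rect(p,im,C,.012,.08,320))
W0=ims[2][0];b=[onz(W0,x,.012)[:2]-C for x in((383,176),(320,212))];print([(np.hypot(*v).round(3),np.degrees(np.arctan2(v[1],v[0])).round(1)) for v in b])
cv2.imwrite("pics/r2.png",cv2.resize(np.hstack(T),(800,267)))
```

```text
0 [0.548 0.208] 0.039 edges [-168 -117   12   63]
0 [0.548 0.208] 0.046 edges [-168 -117    9   63]
plate circle on z.09 [0.55030138 0.21006474]
1 [0.549 0.208] 0.039 edges [-165 -120   12   60]
1 [0.549 0.208] 0.046 edges [-168 -117    9   63]
plate circle on z.09 [0.54677582 0.21038238]
2 [0.547 0.205] 0.039 edges [-168 -117  -36   60]
2 [0.547 0.205] 0.046 edges [-171 -114  -48   60]
plate circle on z.09 [0.54052176 0.20454633]
[(np.float64(0.065), np.float64(172.1)), (np.float64(0.064), np.float64(-100.5))]
```

View pics/r2.png

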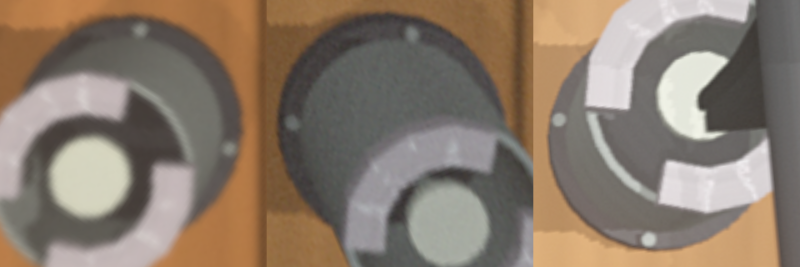

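Gap edges at 9..63° and -168..-117° put the gap axis at about 37°. The diagonal foot bolts give about 36°, so I take the housing yaw as 36.5° and its centre as (0.549, 0.2075). The lid is at (0.494, 0.0205), bar yaw about 7.5°.

Run:
```python
from h import *
go([.494,.0205,.13],np.radians(97.5))
```

```text
TCP [0.5005 0.0907 0.2736] shift mm [144.3 -67.8 -12.6] turn deg [-2.58 -0.01  0.64] t 4.725 F [ 0.8  0.4 -0.4] w 86.9
```

```bash
python3 -m inch '[[87,[36,-17,-3],[-2.6,0,0.6]],[87,[36,-17,-3],[0,0,0]],[87,[36,-17,-3],[0,0,0]],[87,[36,-17,-3],[0,0,0]],[87,[0,0,0],[0,0,0]]]' | tail -3
python3 - <<'E'
from h import *
p=imaging.camera_params("wrist");im=imaging.camera("wrist");go([.494,.0205,.035],np.radians(97.5))
cv2.imwrite("pics/w2.png",im[:,:,::-1])
for d in imaging.tip_of("wrist","lid"):print(np.round(d["pixel"]),d["confidence"],onz(p,d["pixel"],0))
print(proj(p,[[.494,.0205,0],[.494,.0205,.068]]))
E
```

```text
tool_rot: [-0.046, 0.703, 0.045, 0.708]
ft_force: [0.2, -0.1, 1.3]
grip_width: 0.0869
TCP [0.5011 0.0203 0.1292] shift mm [94.2  1.3 -8. ] turn deg [-0.08  0.56  0.11] t 5.4 F [ 0.4 -0.5 -0.4] w 86.7
[276. 193.] 0.88 [0.49342606 0.0160663  0.        ]
[[280.74692582 194.19952307]
 [281.46542365 216.05372454]]
```

View pics/w2.png

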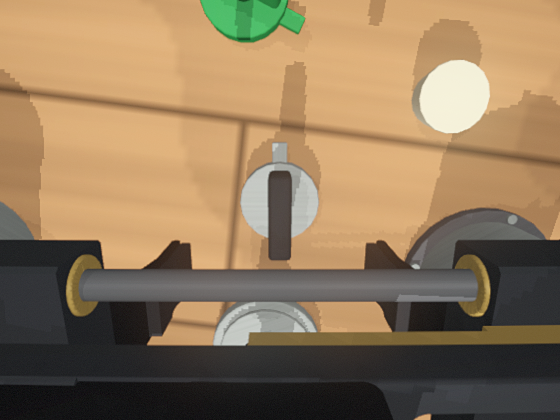

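The bar spans (279,170) to (280,260), vertical in the image, so the yaw is right. Its centre matches the prediction within about 1 px. Now descend and grip.

```bash
python3 -m inch '[[87,[0,0,-8],[0,0.5,0]],[87,[30,0,0],[0,0,0]],[87,[32,0,0],[0,0,0]],[87,[30,0,0],[0,0,0]],[87,[2,0,0],[0,0,0]]]' | tail -3
python3 - <<'E'
from h import *
go([.494,.0205,.035],np.radians(97.5))
E
```

```text
tool_rot: [-0.05, 0.698, 0.045, 0.713]
ft_force: [-0.2, 0.3, 0.5]
grip_width: 0.0869
TCP [0.5003 0.0213 0.0425] shift mm [ 7.4  0.1 -6.5] turn deg [0.2  1.13 0.46] t 6.075 F [-0.2  0.3  0.5] w 86.9
```

```bash
python3 -m inch '[[87,[8,0,-7],[0,1.2,0.5]],[87,[3,0,-3],[0,0.6,0]],[87,[0,0,0],[0,0,0]]]' | tail -3
python3 - <<'E'
from h import *
go([.494,.0205,.035],np.radians(97.5))
E
```

```text
tool_rot: [-0.048, 0.708, 0.047, 0.703]
ft_force: [0.5, 0.5, -0.9]
grip_width: 0.087
TCP [0.4919 0.02   0.0342] shift mm [-0.9  0.2  2.1] turn deg [ 0.26 -0.47  0.03] t 6.45 F [ 0.5  0.5 -0.9] w 87.0
```

```bash
python3 -m inch '[[0,[0,0,2],[0,-0.4,0]],[0,[0,0,0],[0,0,0]],[0,[0,0,0],[0,0,0]],[0,[0,0,0],[0,0,0]],[0,[0,0,0],[0,0,0]],[0,[0,0,0],[0,0,0]]]' 50 | tail -3
python3 - <<'E'
from h import *
go([.494,.0205,.035],np.radians(97.5))
E
```

```text
tool_rot: [-0.048, 0.705, 0.047, 0.706]
ft_force: [0.5, -0.2, 0.1]
grip_width: 0.0351
TCP [0.4948 0.0202 0.0352] shift mm [ 0.2  0.4 -0.7] turn deg [0.25 0.08 0.07] t 7.2 F [ 0.5 -0.2  0.1] w 35.1
```

Still closing. I'll finish the grip and lift.

```bash
python3 -m inch '[[0,[0,0,0],[0,0,0]],[0,[0,0,0],[0,0,0]],[0,[0,0,0],[0,0,0]],[0,[0,0,0],[0,0,0]],[0,[-25,0,0],[0,0,0]],[0,[-40,0,0],[0,0,0]],[0,[-40,0,0],[0,0,0]],[0,[-30,0,0],[0,0,0]]]' 50 | tail -3
python3 - <<'E'
from h import *
go([.549,.2075,.165],np.radians(126.5))
E
```

```text
tool_rot: [-0.047, 0.71, 0.048, 0.701]
ft_force: [0.4, -0.4, -3.4]
grip_width: 0.0158
TCP [0.4906 0.0209 0.1693] shift mm [  3.8 177.1  83. ] turn deg [-28.77  -0.61  -0.34] t 8.2 F [ 0.4 -0.4 -3.4] w 15.8
```

```bash
python3 -m inch '[[0,[0,0,0],[-9.6,0,0]],[0,[0,0,0],[-9.6,0,0]],[0,[0,0,0],[-9.6,0,0]],[0,[0,29,39],[0,0,0]],[0,[0,29,39],[0,0,0]],[0,[0,29,39],[0,0,0]],[0,[0,28,38],[0,0,0]],[0,[0,0,0],[0,0,0]]]' | tail -3
python3 - <<'E'
from h import *
p=imaging.camera_params("wrist");im=imaging.camera("wrist");cv2.imwrite("pics/w3.png",im[:,:,::-1])
ims=[im]
a=imaging.camera("scene");b=imaging.camera("side")
go([.549,.2075,.165],np.radians(126.5))
cv2.imwrite("pics/m3.png",np.hstack([cv2.resize(im,(400,300)),cv2.resize(a[200:320,220:380],(400,300))])[:,:,::-1])
E
```

```text
tool_rot: [-0.224, 0.676, 0.228, 0.664]
ft_force: [0.3, -1.3, -3.7]
grip_width: 0.0155
TCP [0.5404 0.2069 0.1665] shift mm [ 1.3 -4.7  7.3] turn deg [ 0.6  -0.99 -0.61] t 9.35 F [-0.7 -0.6 -3.9] w 15.7
```

View pics/m3.png

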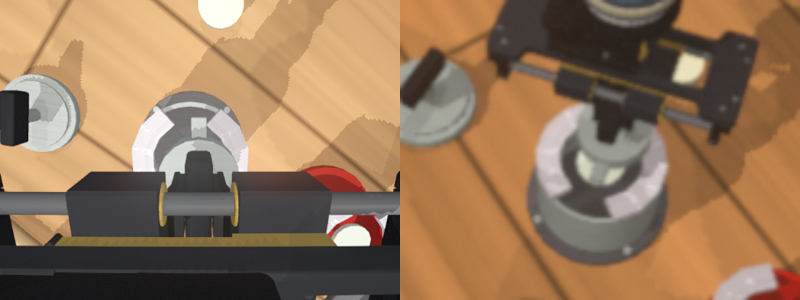

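The wrist view shows the lid's lug at (198,127), centred in the gap of the grey rim. I'll trim and descend to just above the plate.

```bash
python3 -m inch '[[0,[0,-5,7],[0.6,-1,-0.6]],[0,[0,-1,2],[0,0,0]],[0,[15,0,0],[0,0,0]],[0,[15,0,0],[0,0,0]],[0,[0,0,0],[0,0,0]]]' | tail -3
python3 - <<'E'
from h import *
go([.549,.2075,.101],np.radians(126.5))
E
```

```text
tool_rot: [-0.219, 0.673, 0.219, 0.671]
ft_force: [-0.6, -0.4, -3.4]
grip_width: 0.0158
TCP [0.5506 0.2035 0.1334] shift mm [32.4  4.1  1.1] turn deg [-0.35 -0.12 -0.04] t 9.975 F [-0.6 -0.4 -3.4] w 15.8
```

```bash
python3 -m inch '[[0,[0,4,1],[0,0,0]],[0,[8,1,0],[0,0,0]],[0,[7,0,0],[0,0,0]],[0,[7,0,0],[0,0,0]],[0,[0,0,0],[0,0,0]]]' | tail -3
python3 - <<'E'
from h import *
go([.549,.2075,.101],np.radians(126.5));print(get_obs()["moment"].round(2))
E
```

```text
tool_rot: [-0.22, 0.672, 0.22, 0.672]
ft_force: [-1.8, -0.5, 5.5]
grip_width: 0.0155
TCP [0.5488 0.2089 0.1118] shift mm [10.8 -1.2 -0.6] turn deg [-0.3  -0.05  0.01] t 10.6 F [-1.8 -0.5  5.5] w 15.5
[-0.05  0.28 -0.07]
```

```bash
python3 -m inch '[[0,[6,-1,0],[0,0,0]],[0,[6,0,0],[0,0,0]],[0,[4,0,0],[0,0,0]],[0,[0,0,0],[0,0,0]]]' 60 | tail -3
python3 - <<'E'
from h import *
go([.549,.2075,.101],np.radians(126.5));print(get_obs()["moment"].round(2))
E
```

```text
tool_rot: [-0.22, 0.672, 0.22, 0.672]
ft_force: [-3.0, -0.9, 9.9]
grip_width: 0.0156
TCP [0.5489 0.2089 0.1012] shift mm [ 0.2 -1.2 -0.7] turn deg [-0.3   0.03 -0.02] t 11.1 F [-3.  -0.9  9.9] w 15.6
[-0.08  0.59  0.02]
```

The force is about 13.4 N, so the underside is at about 67 mm. Now turn clockwise, which is positive about tool x.

```bash
python3 -m inch '[[0,[0.5,0,0],[9,0,0]],[0,[0.5,0,0],[9,0,0]],[0,[0.5,0,0],[9,0,0]],[0,[0.5,0,0],[9,0,0]],[0,[0,0,0],[0,0,0]]]' 60 | tail -3
python3 - <<'E'
from h import *
go([.549,.2075,.101],np.radians(36.5));print(get_obs()["moment"].round(2))
E
```

```text
tool_rot: [0.006, 0.704, -0.005, 0.71]
ft_force: [-1.7, -1.5, 4.6]
grip_width: 0.0155
TCP [0.5517 0.2096 0.1075] shift mm [ 6.5 -2.1 -2.7] turn deg [52.65  0.44 -0.34] t 11.725 F [-1.7 -1.5  4.6] w 15.5
[-0.12  0.41 -0.09]
```

```bash
python3 -m inch '[[0,[7,-2,-3],[0,0,0]],[0,[2,0,0],[8,0,0]],[0,[2,0,0],[9,0,0]],[0,[2,0,0],[9,0,0]],[0,[2,0,0],[9,0,0]],[0,[0,0,0],[0,0,0]]]' 60 | tail -3
python3 - <<'E'
from h import *
go([.549,.2075,.101],np.radians(36.5));print(get_obs()["moment"].round(2))
E
```

```text
tool_rot: [0.226, 0.664, -0.22, 0.678]
ft_force: [-2.9, -0.3, 7.3]
grip_width: 0.0157
TCP [0.5527 0.2086 0.1032] shift mm [ 2.1 -3.1 -2.4] turn deg [16.7   0.72 -0.95] t 12.475 F [-2.9 -0.3  7.3] w 15.7
[-0.15  0.67 -0.01]
```

```bash
python3 -m inch '[[0,[4,-3,-2],[0,0.7,-0.9]],[0,[2,0,0],[8,0,0]],[0,[2,0,0],[9,0,0]],[0,[0,0,0],[0,0,0]]]' 60 | tail -3
python3 - <<'E'
from h import *
go([.549,.2075,.101],np.radians(36.5));print(get_obs()["moment"].round(2))
E
```

```text
tool_rot: [0.325, 0.626, -0.321, 0.633]
ft_force: [-1.8, -0.4, 6.8]
grip_width: 0.0156
TCP [0.5532 0.209  0.1031] shift mm [ 2.  -4.3 -1.2] turn deg [-0.8   0.37 -0.55] t 12.975 F [-1.8 -0.4  6.8] w 15.6
[-0.23  0.6  -0.01]
```

The turn is complete at 90.8°. I'll re-centre and let the lid rise toward its seat (TCP about 0.109).

```bash
python3 -m inch '[[0,[1,-4,-1],[0,0.4,-0.5]],[0,[-3,0,0],[0,0,0]],[0,[-3,0,0],[0,0,0]],[0,[0,0,0],[0,0,0]]]' 60 | tail -3
python3 - <<'E'
from h import *
p=imaging.camera_params("wrist");im=imaging.camera("wrist");a=imaging.camera("side");b=imaging.camera("scene")
go([.549,.2075,.109],np.radians(36.5));print(get_obs()["moment"].round(2))
cv2.imwrite("pics/m4.png",np.hstack([cv2.resize(im,(400,300)),cv2.resize(a[210:330,155:315],(400,300))])[:,:,::-1])
E
```

```text
tool_rot: [0.326, 0.627, -0.32, 0.631]
ft_force: [-1.0, -0.2, 5.7]
grip_width: 0.0157
TCP [0.553  0.2089 0.1092] shift mm [ 0.1 -4.1 -1.2] turn deg [-0.86  0.12 -0.59] t 13.625 F [ 1.1  0.8 -5.1] w 15.8
[ 0.05 -0.16  0.03]
```

View pics/m4.png

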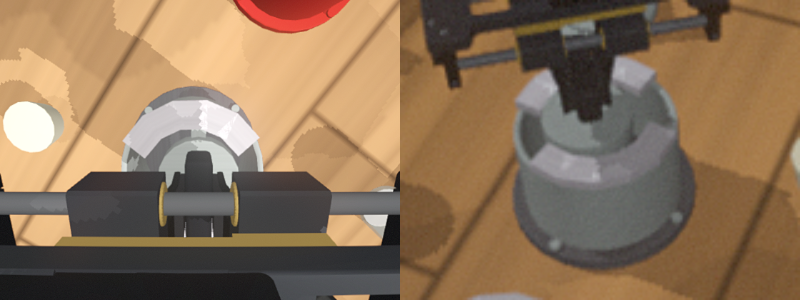

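The lug is hidden under the rim segment at wrist (190,120), and the force has reversed to a slight upward pull, so the lid is held by its seats. Release and retreat straight up.

```bash
python3 -m inch '[[40,[0,0,0],[0,0,0]],[60,[0,0,0],[0,0,0]],[60,[0,0,0],[0,0,0]],[60,[0,0,0],[0,0,0]],[60,[0,0,0],[0,0,0]],[60,[-20,0,0],[0,0,0]],[60,[-40,0,0],[0,0,0]],[60,[-40,0,0],[0,0,0]],[60,[0,0,0],[0,0,0]]]' | tail -3
python3 -m inch '[[60,[0,0,-50],[0,0,0]],[60,[0,0,-50],[0,0,0]],[60,[0,0,0],[0,0,0]]]' | tail -3
python3 - <<'E'
from h import *
go([.549,.2075,.109],np.radians(36.5))
p={};I={}
for c in("wrist","scene","side"):p[c]=imaging.camera_params(c);I[c]=imaging.camera(c)
for c in p:
    for t in("lid","housing"):
        for d in imaging.tip_of(c,t)[:3]:print(c,t,np.round(d["pixel"],1),round(d["confidence"],2),onz(p[c],d["pixel"],.074*(t=="lid")).round(4))
r=[rect(p[c],I[c],(.549,.2075),z) for z in(.142,.09) for c in p]
cv2.imwrite("pics/m5.png",cv2.resize(np.vstack([np.hstack(r[:3]),np.hstack(r[3:])]),(800,533))[:,:,::-1])
E
```

```text
tool_rot: [0.326, 0.626, -0.32, 0.632]
ft_force: [0.6, 0.0, 0.2]
grip_width: 0.0598
tool_rot: [0.326, 0.626, -0.322, 0.631]
ft_force: [0.3, -0.5, 0.1]
grip_width: 0.0601
TCP [0.4923 0.2901 0.2103] shift mm [101.6  -2.6 100. ] turn deg [-1.02  0.14 -0.49] t 15.125 F [ 0.3 -0.5  0.1] w 60.1
wrist lid [279.6 297.8] 0.85 [0.5511 0.2118 0.074 ]
wrist housing [367.8 103. ] 0.74 [0.5206 0.4133 0.    ]
wrist housing [270.5 266.7] 0.66 [0.5437 0.2056 0.    ]
scene lid [298.  267.7] 0.74 [0.5538 0.2088 0.074 ]
scene lid [310.4 180.6] 0.71 [0.3871 0.0194 0.074 ]
scene housing [365.  343.8] 0.88 [0.5098 0.4182 0.    ]
side lid [374.4 232.8] 0.66 [0.3331 0.0497 0.074 ]
side lid [229.  263.3] 0.58 [0.5545 0.2113 0.074 ]
side housing [201.3 385.6] 0.73 [0.5186 0.4101 0.    ]
side housing [235.9 288.7] 0.61 [0.5491 0.2081 0.    ]
```

View pics/m5.png

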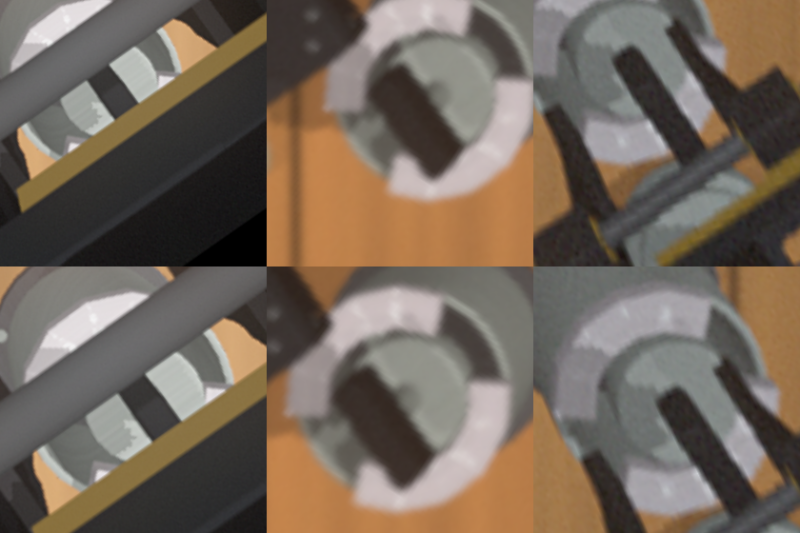

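The lid sits in the mouth with its bar in line with the seats, at about -59° by eye in the scene tile (ideal -53.5°). I'll back the arm off for a clear height, centre and yaw check.

```bash
python3 -m inch '[[60,[-30,0,-40],[0,0,0]],[60,[-30,0,-40],[0,0,0]],[60,[0,0,-20],[0,0,0]],[60,[0,0,0],[0,0,0]]]' | tail -3
python3 - <<'E'
from h import *
p={};I={}
for c in("wrist","scene","side"):p[c]=imaging.camera_params(c);I[c]=imaging.camera(c)
P=[];M=[]
for c in p:
    im=I[c];u=proj(p[c],[[.551,.209,.13]])[0];hsv=cv2.cvtColor(im,cv2.COLOR_RGB2HSV)
    x,y=np.round(u).astype(int);print(c,u)
    t=im[max(0,y-60):y+60,max(0,x-65):x+65];M.append(cv2.resize(t,(400,370),interpolation=2))
    print(c,"crop origin",max(0,x-65),max(0,y-60),t.shape)
cv2.imwrite("pics/m6.png",cv2.resize(np.hstack(M),(800,247))[:,:,::-1])
np.save("I.npy",I,allow_pickle=True);np.save("p.npy",p,allow_pickle=True)
# model fit of dark bar silhouette over yaw,x,y,z(underside),tilts
from itertools import product
B0=np.array([[a,b,c] for a in(-.03,.03) for b in(-.008,.008) for c in(.04,.068)])
def mask(c,v):
    X=R.from_euler("ZYX",[v[3],v[4],v[5]]).apply(B0)+v[:3]
    m=np.zeros((420*4,560*4),np.uint8);h=cv2.convexHull((proj(p[c],X)*4+1.5).astype(np.float32)).round().astype(int);cv2.fillConvexPoly(m,h,1);return cv2.resize(m.astype(np.float32),(560,420),interpolation=cv2.INTER_AREA)
D={}
for c in("scene","side"):
    g=cv2.cvtColor(I[c],cv2.COLOR_RGB2GRAY).astype(float);u=proj(p[c],[[.552,.209,.128]])[0].round().astype(int)
    D[c]=(np.clip((100-g)/40,0,1),slice(u[1]-24,u[1]+25),slice(u[0]-24,u[0]+25))
def cost(v):return sum(((mask(c,v)-D[c][0])[D[c][1],D[c][2]]**2).sum() for c in D)
from scipy.optimize import minimize
for y in(-.93,-1.05):
    v=np.array([.552,.209,.074,y,0,0]);S=np.vstack([v]+[v+d for d in np.diag([.004,.004,.004,.1,.05,.05])])
    r=minimize(cost,v,method="Nelder-Mead",options=dict(initial_simplex=S,maxiter=400));print(r.fun,r.x.round(4),np.degrees(r.x[3]))
E
```

```text
tool_rot: [0.33, 0.624, -0.324, 0.63]
ft_force: [0.1, -1.2, -0.2]
grip_width: 0.0602
wrist [277.06029235 378.08135354]
wrist crop origin 212 318 (102, 130, 3)
scene [300.3209435 255.809701 ]
scene crop origin 235 196 (120, 130, 3)
side [228.56652704 241.23646901]
side crop origin 164 181 (120, 130, 3)
1036.525625 [ 0.5526  0.2089  0.0805 -0.9325 -0.0099 -0.0313] -53.42872933095525
1035.3795312500001 [ 0.5512  0.2087  0.0804 -0.9401  0.0093 -0.0513] -53.86360833792934
```

View pics/m6.png

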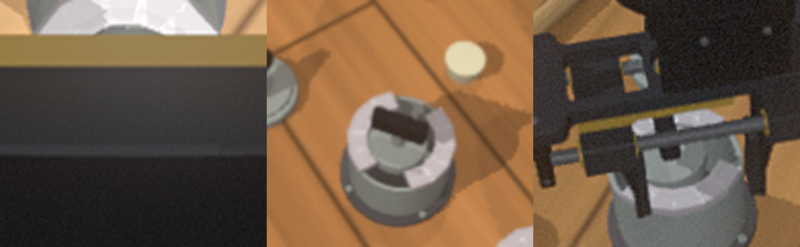

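The gripper blocks the side view, so I'll move it up and over to the far side.

```bash
python3 -m inch '[[60,[-30,0,0],[0,0,0]],[60,[0,0,60],[0,0,0]],[60,[0,0,60],[0,0,0]],[60,[0,0,60],[0,0,0]],[60,[0,0,60],[0,0,0]],[60,[0,0,60],[0,0,0]],[60,[0,0,50],[0,0,0]],[60,[0,0,0],[0,0,0]]]' | tail -3
python3 - <<'E'
from h import *
from scipy.optimize import minimize
go([.5,0,.3])
p={};I={};M=[]
for c in("wrist","scene","side"):
    p[c]=imaging.camera_params(c);I[c]=imaging.camera(c)
    if c=="wrist":M.append(cv2.resize(I[c],(400,370)));print(proj(p[c],[[.551,.209,.13]]));continue
    x,y=proj(p[c],[[.551,.209,.13]])[0].round().astype(int);M.append(cv2.resize(I[c][y-60:y+60,x-65:x+65],(400,370),interpolation=2))
cv2.imwrite("pics/m7.png",cv2.resize(np.hstack(M),(800,247))[:,:,::-1])
B0=np.array([[a,b,c] for a in(-.03,.03) for b in(-.008,.008) for c in(.04,.068)])
def mask(c,v):
    X=R.from_euler("ZYX",[v[3],v[4],v[5]]).apply(B0)+v[:3]
    m=np.zeros((1680,2240),np.uint8);cv2.fillConvexPoly(m,cv2.convexHull((proj(p[c],X)*4+1.5).astype(np.float32)).round().astype(int),1);return cv2.resize(m.astype(np.float32),(560,420),interpolation=cv2.INTER_AREA)
D={}
for c in("scene","side"):
    g=cv2.cvtColor(I[c],cv2.COLOR_RGB2GRAY).astype(float);u=proj(p[c],[[.552,.209,.128]])[0].round().astype(int)
    D[c]=(np.clip((85-g)/30,0,1),slice(u[1]-18,u[1]+19),slice(u[0]-20,u[0]+21))
for n,cs in(("both",D),("scene",["scene"]),("side",["side"])):
    cost=lambda w:sum(((mask(c,np.r_[w[:2],w[2],w[3],0,0])-D[c][0])[D[c][1],D[c][2]]**2).sum() for c in cs)
    if n!="both": cost0=cost; cost=lambda w:cost0([w[0],w[1],.074,w[2]])
    v=np.array([.552,.209,.074,-.93] if n=="both" else [.552,.209,-.93]);S=np.vstack([v]+[v+d for d in np.diag([.004,.004,.004,.1] if n=="both" else [.004,.004,.1])])
    r=minimize(cost,v,method="Nelder-Mead",options=dict(initial_simplex=S,maxiter=300));print(n,r.fun,r.x.round(4),np.degrees(r.x[-1]).round(1))
E
```

```text
tool_rot: [0.332, 0.622, -0.33, 0.627]
ft_force: [-0.1, 0.3, -0.6]
grip_width: 0.0599
TCP [0.6463 0.0611 0.2995] shift mm [  -1.5 -155.3  -31.4] turn deg [0. 0. 0.] t 17.225 F [-0.1  0.3 -0.6] w 59.9
[[281.90377641 -11.41001668]]
both 100.26654513888889 [ 0.5524  0.2104  0.0751 -0.9677] -55.4
scene 62.20312500000001 [ 0.5513  0.2101 -0.8756] -50.2
side 19.83789930555556 [ 0.5561  0.2042 -0.9616] -55.1
```

View pics/m7.png

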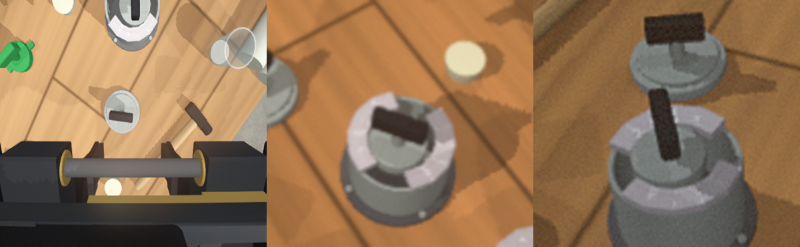

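Fit of both clear views: the underside is at 75.1 mm, the centre is about 4.5 mm off the housing axis, and the yaw is -55.4° against an ideal of -53.5°. All are within tolerance, and the plain lid was never approached below 0.13 m nor touched.

```bash
python3 -c "
from rig import robot
print(robot.hand_in())"
```

```text
the job is handed in; nothing more can be done
None
```

The grey lugged lid is in the grey housing, turned a quarter turn clockwise, let up into its seats and released. I handed the job in after about 17 s of the 42 s allowed; no verdict came back.

**Push down:** with the lugs in the gaps, I pressed the lid to an underside of about 66–67 mm (spring force about 13 N). I then turned it 91° by the measured tool pose and felt no stop.

**Last checks** (fit to two clear camera views, which assumed the lid level):

| Check | Result | Limit |
|---|---|---|
| Underside height | about 75 mm | 72.2 to 77 mm |
| Distance from housing axis | about 4–5 mm | 10 mm |
| Lug angle from the housing's y axis | about 2° | 17° (0.3 rad) |

The robot was well clear of everything, with the tool 0.30 m up. I did not touch the plain lid, and I left the green and red look-alikes alone.

**What disagreed:**
- **Housing yaw:** I measured about 36–37° (0.64 rad), from the rim gaps and again from the foot bolts. The task gives at most 0.5 rad; I went by the images, and the lug angle would still pass at 0.5 rad.
- **Single views:** each camera on its own gave a slightly different result. Yaw ran from -50° to -55°, and the centre differed by several mm; the side view alone put the lid about 8 mm off the axis.
- **First height check:** it read 80 mm because the gripper was blocking the side view. I moved the arm away and measured again.
- **Level:** I judged this only by eye in the pictures; the one fit that solved for tilt was the blocked-view one.

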